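# Deal two dishes from the bottom of a gravity magazine onto the warming lane

### The job

Deal the bottom dish from the magazine: push the shuttle fully in, then draw it fully back so that the stack drops, and slide that dish over the bench into the orange warming lane. Then deal the next dish in the same way and slide it in behind the first, until the two dishes stand one behind the other, touching, with the first against the end stop. Keep the dishes flat on the bench (slide them, never lift them), leave the shuttle fully back and the other two dishes dropped down in the magazine, and do not disturb the other things on the bench.

Things in the scene. Friction and masses are not known exactly. Their poses are not given: they have to be found in the camera images.
- magazine: fixed dish magazine: square column 60 x 60 mm inside, 72 mm over its clear cheeks, 54 mm tall, open on top; four dishes stacked in it stand directly on the bench. Origin: column centre at bench level. Dishes leave to +x by an 18 mm high opening (outer face x = 36 mm); the shuttle enters at x = -36 mm. Feet 5 mm high reach y = +-51 mm; 8 mm high rails flank the shuttle.
- shuttle (a joint): travel (m) of the blue shuttle along the magazine's +x: 0 fully back, 0.104 fully in (stops). About 2 N; stays where left. Blade 46 mm wide, 10.5 mm high, front edge at magazine x = -40 mm + travel. Fully in, the dealt dish's centre is at about x = 92 mm, clear of the column, and the stack rests on the blade; fully back, the stack drops to the bench.
- shuttle_knob (a point): middle of the black round knob (22 mm in diameter, 42 to 64 mm above the bench) on an 18 mm upright post at the shuttle's tail, at magazine x = -160 mm + travel; the point is 52 mm above the bench; axes as the magazine's. Pinch it from above or push it from either side.
- dish1: white square four-well dish with four red round wells on its top, solid, 56 x 56 x 13 mm high, about 60 g, square to the magazine at the start; origin at the centre of its underside, z up. The bottom dish of the stack, the first to deal.
- dish2: white square four-well dish with four red round wells on its top, solid, 56 x 56 x 13 mm high, about 60 g, square to the magazine at the start; origin at the centre of its underside, z up. Second from the bottom, the second to deal.
- dish3: white square four-well dish with four red round wells on its top, solid, 56 x 56 x 13 mm high, about 60 g, square to the magazine at the start; origin at the centre of its underside, z up. Third from the bottom; stays in the magazine.
- dish4: white square four-well dish with four red round wells on its top, solid, 56 x 56 x 13 mm high, about 60 g, square to the magazine at the start; origin at the centre of its underside, z up. The top dish; stays in the magazine.
- lane: fixed warming lane: orange strip flush with the bench between aluminium rails 10 mm high and thick, 64 mm apart. Origin: bench level, middle of the 12 mm high end stop's inner face; +x from the mouth into the stop, y across. Rails from x = 0 to -95 mm, then flaring 0.4 rad outwards to 94 mm apart at x = -132 mm. Dishes in place have centres at x = -28 and -84 mm.
- cup: specimen cup with red lid, 42 mm in diameter, 55 mm tall, loose bystander; origin at the centre of its underside
- forceps: steel forceps lying on the bench, 115 mm long along x, 6 mm high, loose bystander; origin at their middle
- slidebox: blue slide box 85 x 60 x 32 mm, loose bystander; origin at the centre of its underside
- pipette: grey and white pipette lying along its x, x = -130 to +90 mm from its origin, 22 mm high, loose bystander
- vial: small bottle with yellow cap, 30 mm in diameter, 60 mm tall, loose bystander; origin at the centre of its underside
- tray: grey open tray 110 x 80 x 22 mm, loose bystander; origin at the centre of its underside
Things that resemble listed ones, but are neither listed nor needed, are in the scene too. There is more than one size of the lane; the one meant has the size given above.

How it is judged:
By the outcome, as a careful person would: the job done as asked, in the order asked, and still so for the second after the job is handed in, with the robot touching nothing.
It also fails if it takes over 72 s, if anything falls off the work surface, if the arm or the gripper's body presses on something with over 40 N, if the wrist force passes 120 N, or if a joint passes its speed limit or range.

### The arm

A 6-joint arm with a two-finger parallel gripper is mounted at the origin on the work surface. World frame = base frame: x ahead of the robot, y to its left, z up, the work surface at z = 0. Lengths are in m, angles in rad, forces in N, time in s.
With the tool pointing down it reaches from about 0.425 to 0.925 m from the base axis. Payload 12.5 kg.
Tool frame: the origin (TCP) lies at the very end of the fingers, on their centre line; the grasp point (between the pads) lies 19 mm behind it; z points along the fingers, y is the line along which they close (so a half turn about z gives the same grasp; the last joint's range is limited). The gripper opens to 85 mm and grips with 20 to 120 N. Pads are 22 mm wide; open, the fingers measure 114 mm over their backs; the gripper's body (76 mm by 85 mm) begins 54 mm behind the grasp point. The pads swing forward as they close: fully open they stand 13 mm farther back than shut.
Start: joints at [1.154, 0.491, 1.559, -0, 1.092, -0.106], TCP at [0.191, 0.595, 0.231] pointing down, gripper open.
Joint ranges: [-3.1, 3.1], [-0.84, 2.19], [0.05, 2.79], [-1.13, 4.28], [0.06, 2.93], [-2.69, 2.69]. Speed limits (rad/s): [2.22, 2.22, 2.79, 3.14, 3.14, 3.14].

### API

Orientations are given as a unit quaternion [w, x, y, z].
In Python, from rig import robot gives the robot as it stands.
- The arm moves only by the shell command python3 -m pendant 'ROWS' [FORCE]. ROWS is a JSON object of lists of equal length, an entry for each row: "dp": the shift along the tool's x, y, z in m, a list of three; "spin": the turn about the tool's z in degrees; "claw": the gripper's target within -1 to 1 (fully open at 1, half-way at 0, shut at -1). A call has 1 to 20 rows; each row is the pose to reach, as a shift and turn from the pose commanded when the call began, along the tool's axes at that moment; what a row does not reach only later rows make up. A row lasts 1/8 s, in which the tool goes at most 62.5 mm and 10.7 degrees, less where a joint would pass 70% of its speed; a pose out of reach is approached as far as the arm can. A call with a gripper value outside its range is refused whole. The fingers move at their own pace and stop on an object; FORCE is the grip in N (left out, the last holds). Time passes only in rows, so rows that repeat a pose let the fingers close. It gives the time, the measured TCP pose, the force, the opening and the grip force at its end, in the units of the state.
- robot.get_obs(): the state, without advancing time (a new reading comes with each control period).
- robot.capture(name): name is "scene" or "top" or "wrist"; returns the picture (480x640x3 uint8, red, green, blue); there is no depth.
- robot.camera_model(name): a dict with "fov_y" (degrees; the focal length in pixels is half the picture's height over the tangent of half this angle, whatever the lens; pixels are square), "cx", "cy" (the principal point, pixels), "pose" (4x4, takes a point from camera to world coordinates). Camera axes: x right, y down, z forward; pixel columns grow to the right and rows downward; lengths in m; the calibration is good to about 2 mm. The wrist camera is an equidistant fisheye: a pixel r from the principal point sees the ray r / f radians off the axis. A picture is of the moment at which its call begins: read the wrist's pose just before it. camera_model takes no time and is no camera call; for the wrist camera it gives the pose at the moment of the call.
- robot.hand_in(): hands the job in; it is judged then, once.
The state is a dict: "time_s": time; "qpos": joint angles; "joint_vel": joint speeds; "joint_efforts": joint torques, N m; "position": TCP position; "tcp_rot": TCP orientation; "contact_force": force on the tool from outside, world axes, zero at the start; "torque": the same for the moment, N m; "grip_width": opening from 0.0 (shut) to 1.0 (fully open); "gripper_force": force on a finger pad.
Only numpy, scipy, OpenCV 4.12 (cv2) and the standard library are available. Lean on these libraries where they do the work, as an engineer would, in place of code of your own. Each camera call takes 0.05 s, during which the arm holds its last target. There are 200 camera calls.

## Working session

There is one attempt and no reset: what is moved stays moved. The work goes in short steps, Python scripts to look and compute and a shell command to move; the robot and the scene stay as the last step left them, time stands still between calls to the robot, and variables do not carry over. Pictures are saved under pics/ and viewed, at most 10 in all, crops included, and the job is handed in when it is done.

```bash
ls; mkdir -p pics; python3 - <<'E'
from rig import robot
import cv2,numpy as np
for n in("top","scene"):
    im=robot.capture(n); cv2.imwrite(f"pics/{n}0.png",im[...,::-1]); m=robot.camera_model(n); print(n,m["fov_y"],m["cx"],m["cy"],np.round(m["pose"],3).tolist())
o=robot.get_obs(); print(o["time_s"],o["position"],o["tcp_rot"])
E
```

```text
pics
top 43.398502470366324 326.09814623473125 238.3119656095813 [[-0.025, -0.996, 0.085, 0.385], [-0.999, 0.027, 0.02, -0.069], [-0.022, -0.084, -0.996, 1.292], [0.0, 0.0, 0.0, 1.0]]
scene 55.05076785193592 326.11578908697476 230.065295624137 [[-0.46, 0.625, -0.631, 1.131], [0.888, 0.331, -0.319, 0.258], [0.01, -0.707, -0.707, 0.806], [0.0, 0.0, 0.0, 1.0]]
0.1 [0.19103217 0.59486642 0.23077243] [-1.36083376e-04  1.54773820e-01  9.87949791e-01 -5.06317146e-04]
```

View pics/top0.png

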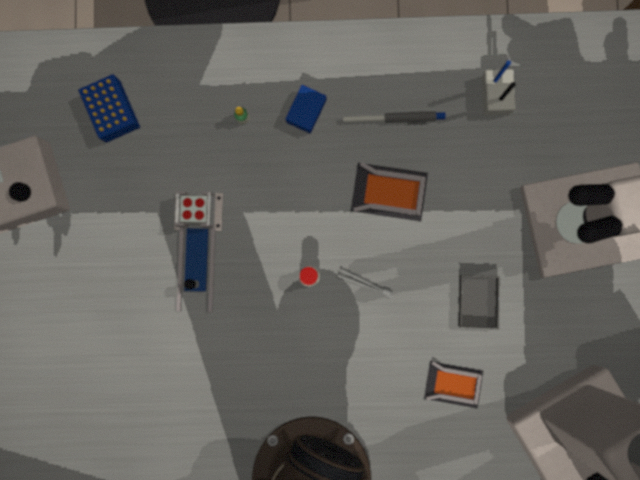

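View pics/scene0.png

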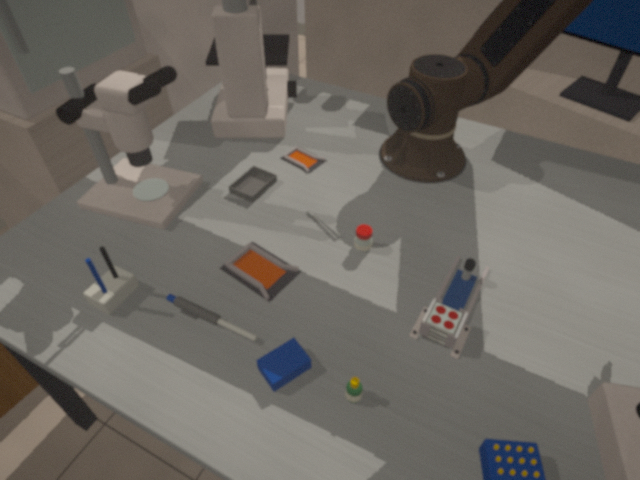

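Top view: the magazine is at (193,209) with its shuttle knob at (190,285). Lane candidates are the big one at (390,190) and the small one at (455,383). Other red things are the cup lid at (309,276). Other blue things are the slide box (307,108) and the rack (108,107). Next I measure both lanes and the magazine and take one close crop.

```bash
cat > h.py <<'E'
import cv2,numpy as np
from rig import robot
def ray(m,u,v,fish=False):
    f=240/np.tan(np.radians(m["fov_y"]/2)); x=(u-m["cx"])/f;y=(v-m["cy"])/f
    d=np.array([x,y,1.])
    if fish:
        r=np.hypot(x,y); d=np.array([x/r*np.sin(r),y/r*np.sin(r),np.cos(r)]) if r>1e-9 else np.array([0,0,1.])
    P=np.array(m["pose"]); return P[:3,3],P[:3,:3]@d
def onz(m,u,v,z,fish=False):
    o,d=ray(m,u,v,fish); return o+d*(z-o[2])/d[2]
def blobs(mask,amin):
    c,_=cv2.findContours(mask.astype(np.uint8),cv2.RETR_EXTERNAL,cv2.CHAIN_APPROX_NONE)
    return [k for k in c if cv2.contourArea(k)>=amin]
def cen(k):
    m=cv2.moments(k); return m["m10"]/m["m00"],m["m01"]/m["m00"]
E
python3 - <<'E'
from h import *
im=cv2.imread("pics/top0.png"); m=robot.camera_model("top")
h=cv2.cvtColor(im,cv2.COLOR_BGR2HSV); H,S,V=cv2.split(h)
for k in blobs((H>5)&(H<16)&(S>170)&(V>110),150):
    r=cv2.boxPoints(cv2.minAreaRect(k)); w=np.array([onz(m,*p,0)[:2] for p in r])
    print("orange",np.round(cen(k)),np.round(w,4).tolist(),[round(float(np.linalg.norm(w[i]-w[i-1])),4) for i in range(2)])
red=((H<6)|(H>174))&(S>150)&(V>90)
R=[]
for k in blobs(red,15):
    c=cen(k); print("red",np.round(c,1),cv2.contourArea(k),np.round(onz(m,*c,.052),4))
    if c[0]<230:R.append(c)
mag=np.mean([onz(m,*c,.052) for c in R],0)
blk=(V<40); blk[:270]=0;blk[300:]=0;blk[:,:178]=0;blk[:,205:]=0
k=max(blobs(blk,10),key=cv2.contourArea); kn=onz(m,*cen(k),.064)
d=(mag-kn)[:2]; print("mag",mag,"knob",kn,cen(k),"dist",np.linalg.norm(d),"yaw deg",np.degrees(np.arctan2(d[1],d[0])))
a=cv2.resize(im[150:230,340:440],None,fx=4,fy=4,interpolation=2)
b=cv2.resize(im[345:425,405:505],None,fx=4,fy=4,interpolation=2)
c=cv2.resize(im[180:320,165:235],None,fx=4,fy=4,interpolation=2)
o=np.zeros((640,680,3),np.uint8); o[:320,:400]=a;o[320:,:400]=b;o[:560,400:]=c
cv2.imwrite("pics/crop1.png",cv2.resize(o,(637,600)))
E
```

```text
orange [455. 385.] [[0.1664, -0.2607], [0.2094, -0.27], [0.1937, -0.3508], [0.1509, -0.3413]] [0.0821, 0.044]
orange [390. 192.] [[0.5716, -0.1284], [0.6298, -0.1376], [0.6136, -0.2388], [0.5556, -0.2292]] [0.1021, 0.0589]
red [308.  275.3] 211.5 [ 0.4151 -0.0052  0.052 ]
red [198.9 214.6] 33.5 [0.547  0.2191 0.052 ]
red [186.6 214.2] 35.0 [0.5486 0.245  0.052 ]
red [199.1 202.3] 34.5 [0.5729 0.2185 0.052 ]
red [187.1 202.1] 32.5 [0.574  0.2437 0.052 ]
mag [0.56065403 0.23157379 0.052     ] knob [0.40394054 0.23670854 0.064     ] (189.51388888888889, 283.7106481481481) dist 0.1567975926541145 yaw deg -1.876637702651291
```

View pics/crop1.png

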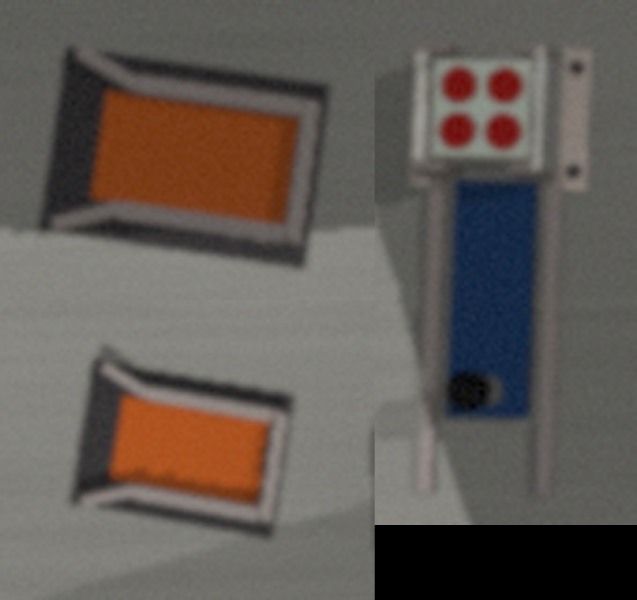

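The crop shows two lanes. The big one (orange at 390,192) is about 61 mm between rails with its mouth to the left, and it is the one meant; the small one is 46 mm, a decoy. The magazine is at (193,208) and its black knob at (189.5,284). Next is the approach above the knob.

```bash
cat >> h.py <<'E'
from scipy.spatial.transform import Rotation as Ro
def Rt(o): q=o["tcp_rot"]; return Ro.from_quat([q[1],q[2],q[3],q[0]])
def to(x,y,z,yaw=None):
    "yaw: world angle of tool y, deg"
    o=robot.get_obs(); R=Rt(o).as_matrix(); dp=R.T@(np.array([x,y,z])-o["position"])
    s=0
    if yaw is not None: s=-(yaw-np.degrees(np.arctan2(R[1,1],R[0,1]))); s=(s+90)%180-90
    print("dp",np.round(dp,4).tolist(),"spin",round(s,1))
E
python3 - <<'E'
from h import *
to(.404,.238,.15,87.5)
E
```

```text
dp [-0.3119, -0.2746, 0.081] spin -15.3
```

```bash
python3 -m pendant '{"dp":[[-0.312,-0.275,0.081],[-0.312,-0.275,0.081],[-0.312,-0.275,0.081],[-0.312,-0.275,0.081],[-0.312,-0.275,0.081],[-0.312,-0.275,0.081],[-0.312,-0.275,0.081],[-0.312,-0.275,0.081],[-0.312,-0.275,0.081],[-0.312,-0.275,0.081]],"spin":[-15.3,-15.3,-15.3,-15.3,-15.3,-15.3,-15.3,-15.3,-15.3,-15.3],"claw":[0,0,0,0,0,0,0,0,0,0]}' 40
python3 - <<'E'
from h import *
m=robot.camera_model("wrist"); im=robot.capture("wrist"); cv2.imwrite("pics/w1.png",im[...,::-1]); print(m["fov_y"],np.round(m["pose"],3).tolist())
o,d=np.array(m["pose"])[:3,3],0
E
```

```text
time_s: 1.35
position: [0.4036, 0.2387, 0.1505]
tcp_rot: [0.0, 0.021, 1.0, 0.0]
contact_force: [0.0, -0.5, -0.6]
grip_width: 0.499
gripper_force: 0.0
65.70646984690485 [[0.042, 0.954, 0.297, 0.328], [0.999, -0.04, -0.012, 0.241], [0.0, 0.298, -0.955, 0.294], [0.0, 0.0, 0.0, 1.0]]
```

View pics/w1.png

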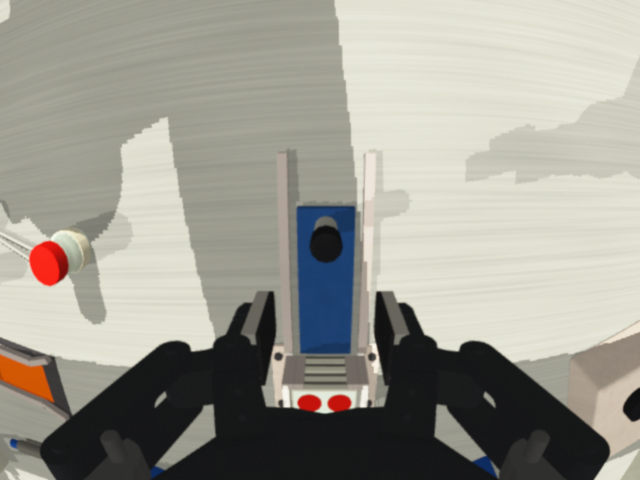

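The wrist view shows the black knob top at (326,243), centred between the fingers. The rail ends are at (283,152) and (370,152), and the front wells of the stack at (309,403) and (340,403).

```bash
python3 - <<'E'
from h import *
im=cv2.imread("pics/w1.png"); m=robot.camera_model("wrist"); H,S,V=cv2.split(cv2.cvtColor(im,cv2.COLOR_BGR2HSV))
b=(V<60)&(S<120); b[:215]=0;b[275:]=0;b[:,:300]=0;b[:,350:]=0
k=max(blobs(b,50),key=cv2.contourArea); (c,r)=cv2.minEnclosingCircle(k); print(c,r,cen(k))
kn=onz(m,326,243,.064,True); print("knob",kn, onz(m,c[0],c[1],.064,True))
W=[onz(m,*cen(k),.052,True) for k in blobs(((H<6)|(H>174))&(S>150)&(V>90)&(np.arange(640)>280)&(np.arange(640)<370),50)]
print(np.round(W,4))
bl=(H>100)&(H<125)&(S>150)&(V>50)
# blade edges per row
for v in (285,340):
    xs=np.where(bl[v,290:365])[0]+290; print(v,[np.round(onz(m,x,v,.0105,True)[:2],4).tolist() for x in (xs[0]-.5,xs[-1]+.5)])
to(kn[0],kn[1],.033)
E
```

```text
(325.6926574707031, 243.13302612304688) 18.146350860595703 (325.5715680531146, 243.4801796524116)
knob [0.40235628 0.23881427 0.064     ] [0.40243885 0.23861058 0.064     ]
[[0.5511 0.244  0.052 ]
 [0.5498 0.2183 0.052 ]]
285 [[0.4558, 0.2138], [0.4576, 0.2581]]
340 [[0.5106, 0.2117], [0.5124, 0.2557]]
dp [0.0013, -0.0, 0.1175] spin 0
```

```bash
python3 -m pendant '{"dp":[[0.001,0,0.05],[0.001,0,0.1],[0.001,0,0.117],[0.001,0,0.117],[0.001,0,0.117],[0.001,0,0.117],[0.001,0,0.117],[0.001,0,0.117]],"spin":[0,0,0,0,0,0,0,0],"claw":[0,0,0,0,-1,-1,-1,-1]}' 40
python3 -m pendant '{"dp":[[-0.01,0,0],[-0.023,0,0],[-0.036,0,0],[-0.049,0,0],[-0.062,0,0],[-0.075,0,0],[-0.088,0,0],[-0.098,0,0],[-0.104,0,0],[-0.106,0,0],[-0.106,0,0],[-0.106,0,0]],"spin":[0,0,0,0,0,0,0,0,0,0,0,0],"claw":[-1,-1,-1,-1,-1,-1,-1,-1,-1,-1,-1,-1]}'
```

```text
time_s: 2.4
position: [0.4042, 0.2393, 0.0345]
tcp_rot: [0.002, 0.022, 1.0, 0.001]
contact_force: [1.3, 12.3, -6.0]
grip_width: 0.24
gripper_force: 39.7
time_s: 3.9
position: [0.5042, 0.2346, 0.0344]
tcp_rot: [-0.004, 0.022, 1.0, -0.0]
contact_force: [-26.0, 16.5, 12.1]
grip_width: 0.243
gripper_force: 41.8
```

```bash
python3 - <<'E'
from h import *
for n in("top","scene"):
    im=robot.capture(n); cv2.imwrite(f"pics/{n}1.png",im[...,::-1])
s=cv2.imread("pics/scene1.png")[190:400,370:540]; t=cv2.imread("pics/top1.png")[120:300,140:250]
o=np.zeros((540,680,3),np.uint8); s=cv2.resize(s,None,fx=2.5,fy=2.5,interpolation=2); t=cv2.resize(t,(253,414),interpolation=2)
o[:s.shape[0],:s.shape[1]]=s; o[:414,427:]=t; cv2.imwrite("pics/c2.png",o)
E
```

```text
(no output)
```

View pics/c2.png

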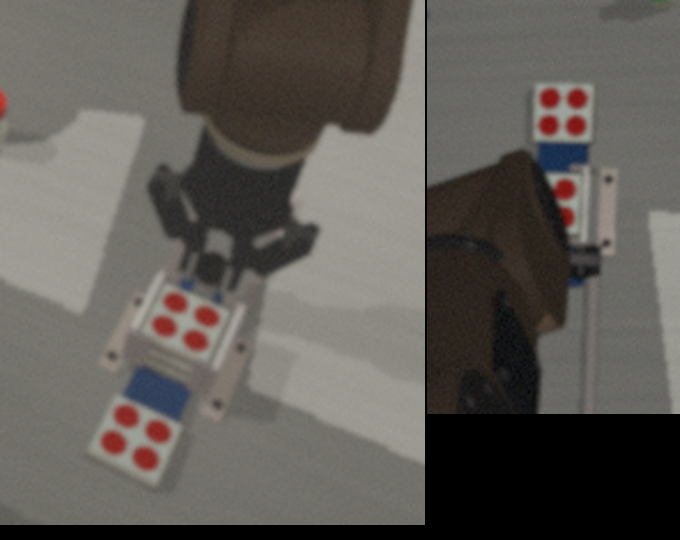

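The crop shows the dealt dish ahead of the column, with the blade showing in between and the stack still in the column. I measure how far the dish went.

```bash
cat >> h.py <<'E'
def wells(im,m,z,x0,x1,y0,y1):
    "centres of red blobs at height z within world box"
    H,S,V=cv2.split(cv2.cvtColor(im,cv2.COLOR_BGR2HSV)); W=[]
    for k in blobs(((H<6)|(H>174))&(S>150)&(V>70),12):
        p=onz(m,*cen(k),z)
        if x0<p[0]<x1 and y0<p[1]<y1: W.append(p[:2])
    W=np.array(W); 
    if len(W)==4:
        c=W.mean(0); a=[np.degrees(np.arctan2(*(p-c)[::-1]))-45 for p in W]; a=np.degrees(np.angle(np.mean(np.exp(4j*np.radians(a)))))/4
        print("dish",np.round(c,4),"yaw",round(a,1))
    else: print(np.round(W,4).tolist())
E
python3 - <<'E'
from h import *
wells(cv2.imread("pics/top1.png"),robot.camera_model("top"),.013,.6,.75,.15,.3)
wells(cv2.imread("pics/scene1.png"),robot.camera_model("scene"),.013,.6,.75,.15,.3)
wells(cv2.imread("pics/scene1.png"),robot.camera_model("scene"),.0625,.5,.6,.15,.3)
E
```

```text
dish [0.6532 0.2282] yaw -2.8
dish [0.6551 0.228 ] yaw -2.7
dish [0.5735 0.2321] yaw -3.2
```

```bash
python3 -m pendant '{"dp":[[0.012,0,0],[0.025,0,0],[0.038,0,0],[0.051,0,0],[0.064,0,0],[0.077,0,0],[0.09,0,0],[0.1,0,0],[0.107,0,0],[0.112,0,0],[0.112,0,0],[0.112,0,0]],"spin":[0,0,0,0,0,0,0,0,0,0,0,0],"claw":[-1,-1,-1,-1,-1,-1,-1,-1,-1,-1,-1,-1]}'
python3 -m pendant '{"dp":[[0,0,0],[0,0,0],[0,0,-0.06],[0,0,-0.1],[0,0,-0.1]],"spin":[0,0,0,0,0],"claw":[0,0,0,0,0]}'
python3 - <<'E'
from h import *
im=robot.capture("top")[...,::-1].copy(); cv2.imwrite("pics/top2.png",im)
m=robot.camera_model("wrist"); w=robot.capture("wrist")[...,::-1].copy(); cv2.imwrite("pics/w2.png",w)
wells(im,robot.camera_model("top"),.013,.6,.75,.15,.3)
wells(im,robot.camera_model("top"),.039,.5,.61,.15,.3)
V=w.max(2); b=(V<60); b[:200]=0;b[290:]=0;b[:,:290]=0;b[:,360:]=0
k=max(blobs(b,50),key=cv2.contourArea); c,r=cv2.minEnclosingCircle(k); print(c,r,"knob",onz(m,*c,.064,True))
E
```

```text
time_s: 5.5
position: [0.4002, 0.2396, 0.0345]
tcp_rot: [0.004, 0.022, 1.0, 0.002]
contact_force: [10.6, 6.1, -11.5]
grip_width: 0.242
gripper_force: 40.8
time_s: 6.12
position: [0.3978, 0.2386, 0.1361]
tcp_rot: [0.003, 0.022, 1.0, 0.001]
contact_force: [-0.1, -0.1, -1.2]
grip_width: 0.502
gripper_force: 0.0
dish [0.6532 0.2282] yaw -2.8
dish [0.559  0.2317] yaw -2.7
(327.0, 255.63157653808594) 19.657133102416992 knob [0.39912362 0.23882065 0.064     ]
```

Shuttle is fully back, the stack has dropped and dish1 is out at (.654,.228). Now I go over dish1 with the gripper nearly open.

```bash
python3 - <<'E'
from h import *
to(.6535,.228,.136,87.3); to(.6535,.228,.0,87.3)
E
```

```text
dp [-0.2569, 0.0011, -0.0024] spin 0.2
dp [-0.2568, 0.0011, 0.1336] spin 0.2
```

```bash
python3 -m pendant '{"dp":[[-0.06,0,0],[-0.12,0,0],[-0.18,0,0],[-0.24,0,0],[-0.257,0.001,0],[-0.257,0.001,0.06],[-0.257,0.001,0.11],[-0.257,0.001,0.127],[-0.257,0.001,0.131],[-0.257,0.001,0.131]],"spin":[0,0,0,0,0,0,0,0,0,0],"claw":[0.8,0.8,0.8,0.8,0.8,0.8,0.8,0.8,0.8,0.8]}'
python3 - <<'E'
from h import *
to(.6535,.228,.0,87.3)
E
```

```text
time_s: 7.48
position: [0.6546, 0.2282, 0.0036]
tcp_rot: [0.001, 0.022, 1.0, 0.0]
contact_force: [0.1, -0.0, 0.6]
grip_width: 0.902
gripper_force: 0.0
dp [0.0011, -0.0002, 0.0036] spin 0.2
```

```bash
python3 -m pendant '{"dp":[[0,0,0.002],[0,0,0.002],[0,0,0.002],[0,0,0.002],[0,0,0.002]],"spin":[0,0,0,0,0],"claw":[0.8,0,0,0,0]}' 25
python3 - <<'E'
from h import *
to(.614,-.05,.0016,81)
E
```

```text
time_s: 8.1
position: [0.6542, 0.228, 0.0014]
tcp_rot: [0.001, 0.022, 1.0, 0.0]
contact_force: [-1.2, -0.4, 6.1]
grip_width: 0.649
gripper_force: 26.2
dp [0.028, -0.2795, -0.0004] spin 6.5
```

```bash
python3 -m pendant '{"dp":[[0,-0.015,0],[0.003,-0.04,0],[0.006,-0.065,0],[0.009,-0.09,0],[0.012,-0.115,0],[0.015,-0.14,0],[0.018,-0.165,0],[0.021,-0.19,0],[0.024,-0.215,0],[0.026,-0.24,0],[0.028,-0.265,0],[0.028,-0.28,0],[0.028,-0.28,0]],"spin":[0,0,1,2,3,4,5,6,6.5,6.5,6.5,6.5,6.5],"claw":[0,0,0,0,0,0,0,0,0,0,0,0,0]}'
python3 - <<'E'
from h import *
m=robot.camera_model("wrist"); w=robot.capture("wrist")[...,::-1].copy(); cv2.imwrite("pics/w3.png",w)
im=robot.capture("top")[...,::-1].copy(); cv2.imwrite("pics/top3.png",im)
E
```

```text
time_s: 9.72
position: [0.6142, -0.0522, 0.0013]
tcp_rot: [0.001, 0.079, 0.997, -0.0]
contact_force: [-0.6, -4.3, 6.6]
grip_width: 0.649
gripper_force: 26.6
```

View pics/w3.png

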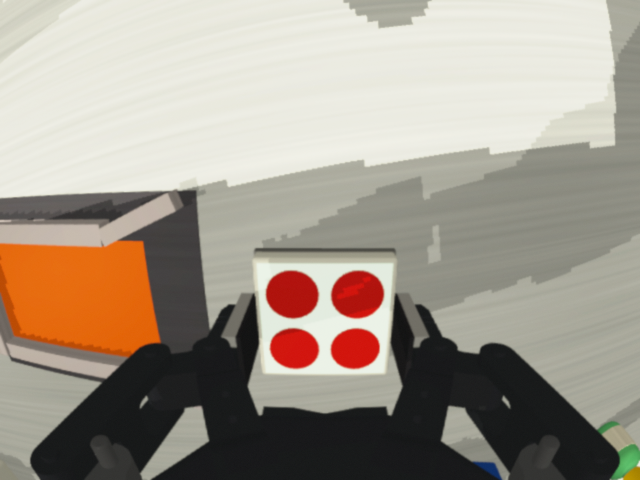

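The wrist view shows dish1 held square between the fingers (wells around (325,320)) and the orange strip at left, from about (10,245) to (155,350), with the flare corner at (103,245).

```bash
python3 - <<'E'
from h import *
w=cv2.imread("pics/w3.png"); m=robot.camera_model("wrist"); H,S,V=cv2.split(cv2.cvtColor(w,cv2.COLOR_BGR2HSV))
o=(H>5)&(H<18)&(S>170)&(V>110); o[:, 200:]=0
N=[];F=[]
for u in range(30,125,6):
    v=np.where(o[200:400,u])[0]+200
    N.append(onz(m,u,v[0]-.5,.010,True)[:2]); F.append(onz(m,u,v[-1]+.5,0,True)[:2])
for u in (12,30): pass
def ft(P):
    P=np.array(P); a,b=np.polyfit(P[:,1],P[:,0],1); r=np.abs(np.polyval([a,b],P[:,1])-P[:,0]).max(); print("x=%.4f at y=-.19, slope ang %.2f, maxres %.4f, y %.3f..%.3f"%(a*-.19+b,np.degrees(np.arctan2(-1,-a)),r,*P[[0,-1],1])); return a*-.19+b,a
n=ft(N[:12]); f=ft(F); print("mid",(n[0]+f[0])/2,"width",(f[0]-n[0])*np.cos(np.arctan(n[1])))
# end stop: left orange edge per row, z=0
E=[]
for v in range(262,330,8):
    u=np.where(o[v,:200])[0]
    E.append(onz(m,u[0]-.5,v,0,True)[:2])
print(np.round(E,4).tolist())
print("flare corner",onz(m,103,245,.010,True))
im=cv2.imread("pics/top3.png"); 
to(.614,-.05,0,81)
E
```

```text
x=0.5611 at y=-.19, slope ang -100.01, maxres 0.0002, y -0.190..-0.147
x=0.6272 at y=-.19, slope ang -99.86, maxres 0.0003, y -0.236..-0.166
mid 0.5941528239933208 width 0.06505855561814158
[[0.5684, -0.235], [0.5731, -0.2379], [0.5778, -0.241], [0.5827, -0.2442], [0.5878, -0.2465], [0.593, -0.2478], [0.5985, -0.2481], [0.6039, -0.2497], [0.6095, -0.2503]]
flare corner [ 0.56848472 -0.14318213  0.01      ]
dp [0.0006, 0.0017, 0.0013] spin -0.0
```

```bash
python3 -m pendant '{"dp":[[-0.003,-0.012,0],[-0.003,-0.024,0],[-0.0025,-0.037,0],[-0.0025,-0.05,0],[-0.002,-0.063,0],[-0.002,-0.076,0],[-0.002,-0.089,0],[-0.002,-0.102,0],[-0.0015,-0.114,0],[-0.0015,-0.124,0],[-0.0015,-0.13,0],[-0.0015,-0.13,0]],"spin":[0.8,0.8,0.8,0.8,0.8,0.8,0.8,0.8,0.8,0.8,0.8,0.8],"claw":[0,0,0,0,0,0,0,0,0,0,0,0]}'
python3 - <<'E'
from h import *
m=robot.camera_model("wrist"); w=robot.capture("wrist")[...,::-1].copy(); cv2.imwrite("pics/w4.png",w)
E
```

```text
time_s: 11.32
position: [0.5952, -0.18, 0.0013]
tcp_rot: [0.001, 0.086, 0.996, -0.0]
contact_force: [-1.1, -2.7, 8.0]
grip_width: 0.644
gripper_force: 26.6
```

View pics/w4.png

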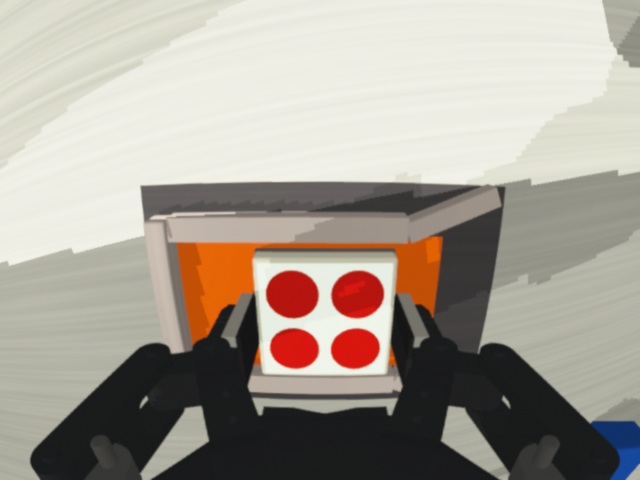

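Dish1 is in the straight part of the lane, clear of both rails, with the stop's inner edge at about u=185 in the image. I release, then measure the stop and the dish.

```bash
python3 - <<'E'
from h import *
w=cv2.imread("pics/w4.png"); m=robot.camera_model("wrist"); H,S,V=cv2.split(cv2.cvtColor(w,cv2.COLOR_BGR2HSV))
o=(H>5)&(H<18)&(S>170)&(V>110)
E=[]
for v in range(250,330,8):
    u=np.where(o[v,100:300])[0]+100; E.append(onz(m,u[0]-.5,v,0,True)[:2])
E=np.array(E); a=np.array([-.170,-.9854]); p=robot.get_obs()["position"][:2]
print("stop ahead of TCP along lane (mm):",np.round((E-p)@a*1e3,1))
N=[];
for u in range(205,245,8):
    v=np.where(o[200:400,u])[0]+200; N.append(onz(m,u,v[0]-.5,.010,True)[:2])
n=np.array([.9854,-.170]); print("near rail lateral",np.round((np.array(N)-p)@n*1e3,1))
E
python3 -m pendant '{"dp":[[0,0,0],[0,0,0],[0,0,0],[0,0,-0.03],[0,0,-0.06],[0,0.03,-0.06],[0,0.055,-0.06],[0,0.055,-0.06],[0,0.055,-0.06]],"spin":[0,0,0,0,0,0,0,0,0],"claw":[0.75,0.75,0.75,0.75,0.75,-1,-1,-1,-1]}'
```

```text
stop ahead of TCP along lane (mm): [65.  65.1 65.1 65.2 65.3 64.9 65.  65.2 65.4 65. ]
near rail lateral [-32.2 -32.2 -32.2 -32.2 -32.2]
time_s: 12.5
position: [0.6041, -0.1254, 0.0601]
tcp_rot: [-0.0, 0.085, 0.996, 0.0]
contact_force: [0.2, -0.5, 0.2]
grip_width: 0.018
gripper_force: 0.0
```

```bash
python3 -m pendant '{"dp":[[0,0,0.03],[0,0,0.055],[0,0,0.056],[0,-0.01,0.056],[0,-0.02,0.056],[0,-0.03,0.056],[0,-0.038,0.056],[0,-0.044,0.056],[0,-0.048,0.056],[0,-0.048,0.056]],"spin":[0,0,0,0,0,0,0,0,0,0],"claw":[-1,-1,-1,-1,-1,-1,-1,-1,-1,-1]}'
python3 -m pendant '{"dp":[[0,-0.002,0],[0,-0.004,0],[0,-0.005,0],[0,-0.005,0]],"spin":[0,0,0,0],"claw":[-1,-1,-1,-1]}'
```

```text
time_s: 13.75
position: [0.5962, -0.1728, 0.0048]
tcp_rot: [0.001, 0.086, 0.996, -0.0]
contact_force: [1.3, 1.6, 4.0]
grip_width: -0.003
gripper_force: 1.2
time_s: 14.25
position: [0.5958, -0.1759, 0.0047]
tcp_rot: [0.001, 0.085, 0.996, 0.001]
contact_force: [4.3, 14.5, 5.6]
grip_width: 0.001
gripper_force: 7.9
```

Dish1 is against the stop (14 N felt). I back off and return to the knob for the second deal.

```bash
python3 -m pendant '{"dp":[[0,0.01,0],[0,0.02,-0.02],[0,0.02,-0.08],[0,0.02,-0.14],[0,0.02,-0.145]],"spin":[0,0,0,0,0],"claw":[-1,-1,-1,0,0]}'
python3 - <<'E'
from h import *
to(.4005,.2393,.15,87.4)
im=robot.capture("top")[...,::-1].copy(); wells(im,robot.camera_model("top"),.013,.5,.7,-.3,-.1)
E
```

```text
time_s: 14.88
position: [0.6, -0.1579, 0.1549]
tcp_rot: [0.004, 0.085, 0.996, -0.001]
contact_force: [0.3, -0.1, 0.4]
grip_width: 0.416
gripper_force: 0.0
dp [0.2642, 0.3574, 0.0022] spin -7.2
[]
```

```bash
python3 -m pendant '{"dp":[[0.03,0.045,0],[0.065,0.09,0],[0.1,0.135,0],[0.135,0.18,0],[0.165,0.225,0],[0.2,0.27,0],[0.235,0.315,0],[0.264,0.357,0],[0.264,0.357,0],[0.264,0.357,0]],"spin":[0,-1,-2,-3,-4,-5,-6,-7.2,-7.2,-7.2],"claw":[0,0,0,0,0,0,0,0,0,0]}'
python3 - <<'E'
from h import *
to(.4005,.2393,.0345,87.4)
im=robot.capture("top")[...,::-1].copy(); cv2.imwrite("pics/top5.png",im); wells(im,robot.camera_model("top"),.013,.5,.7,-.3,-.1)
wells(im,robot.camera_model("top"),.039,.5,.61,.15,.3)
E
```

```text
time_s: 16.18
position: [0.3989, 0.2389, 0.1488]
tcp_rot: [-0.001, 0.022, 1.0, -0.0]
contact_force: [0.6, -0.7, 0.5]
grip_width: 0.501
gripper_force: 0.0
dp [-0.0017, 0.0005, 0.1143] spin 0.0
dish [ 0.5881 -0.2148] yaw -10.4
dish [0.559  0.2316] yaw -2.8
```

```bash
python3 -m pendant '{"dp":[[-0.0015,0,0.05],[-0.0015,0,0.1],[-0.0015,0,0.114],[-0.0015,0,0.114],[-0.0015,0,0.114],[-0.0015,0,0.114],[-0.0015,0,0.114]],"spin":[0,0,0,0,0,0,0],"claw":[0,0,0,0,-1,-1,-1]}' 40
python3 -m pendant '{"dp":[[-0.01,0,0],[-0.023,0,0],[-0.036,0,0],[-0.049,0,0],[-0.062,0,0],[-0.075,0,0],[-0.088,0,0],[-0.098,0,0],[-0.104,0,0],[-0.108,0,0],[-0.109,0,0],[-0.109,0,0]],"spin":[0,0,0,0,0,0,0,0,0,0,0,0],"claw":[-1,-1,-1,-1,-1,-1,-1,-1,-1,-1,-1,-1]}'
```

```text
time_s: 17.1
position: [0.4017, 0.2396, 0.0368]
tcp_rot: [0.002, 0.023, 1.0, 0.001]
contact_force: [0.6, 0.8, 9.4]
grip_width: 0.241
gripper_force: 39.7
time_s: 18.6
position: [0.5055, 0.2347, 0.0367]
tcp_rot: [-0.004, 0.023, 1.0, -0.0]
contact_force: [-24.0, 8.0, 20.6]
grip_width: 0.242
gripper_force: 41.0
```

```bash
python3 -m pendant '{"dp":[[0.012,0,0],[0.025,0,0],[0.038,0,0],[0.051,0,0],[0.064,0,0],[0.077,0,0],[0.09,0,0],[0.1,0,0],[0.107,0,0],[0.112,0,0],[0.112,0,0],[0.112,0,0]],"spin":[0,0,0,0,0,0,0,0,0,0,0,0],"claw":[-1,-1,-1,-1,-1,-1,-1,-1,-1,-1,-1,-1]}'
python3 -m pendant '{"dp":[[0,0,0],[0,0,0],[0,0,-0.06],[0,0,-0.1],[0,0,-0.1]],"spin":[0,0,0,0,0],"claw":[0,0,0,0,0]}'
python3 - <<'E'
from h import *
im=robot.capture("top")[...,::-1].copy(); m=robot.camera_model("top"); cv2.imwrite("pics/top6.png",im)
wells(im,m,.013,.61,.75,.15,.3); wells(im,m,.026,.5,.61,.15,.3)
to(.654,.228,.136,87.3); to(.654,.228,.0035,87.3)
E
```

```text
time_s: 20.1
position: [0.4014, 0.2398, 0.0368]
tcp_rot: [0.004, 0.023, 1.0, 0.001]
contact_force: [16.0, -7.8, 3.2]
grip_width: 0.242
gripper_force: 40.2
time_s: 20.72
position: [0.3982, 0.2397, 0.1377]
tcp_rot: [0.002, 0.023, 1.0, 0.001]
contact_force: [0.5, 0.3, -0.4]
grip_width: 0.499
gripper_force: 0.0
dish [0.6533 0.2289] yaw -2.8
dish [0.56   0.2316] yaw -2.2
dp [-0.2566, 0.0002, 0.0007] spin 0.1
dp [-0.2564, 0.0, 0.1332] spin 0.1
```

```bash
python3 -m pendant '{"dp":[[-0.06,0,0],[-0.12,0,0],[-0.18,0,0],[-0.24,0,0],[-0.256,0,0],[-0.256,0,0.06],[-0.256,0,0.11],[-0.256,0,0.13],[-0.256,0,0.133],[-0.256,0,0.133]],"spin":[0,0,0,0,0,0,0,0,0,0],"claw":[0.8,0.8,0.8,0.8,0.8,0.8,0.8,0.8,0.8,0.8]}'
python3 -m pendant '{"dp":[[0,0,0.002],[0,0,0.002],[0,0,0.002],[0,0,0.002],[0,0,0.002]],"spin":[0,0,0,0,0],"claw":[0.8,0,0,0,0]}' 25
python3 - <<'E'
from h import *
to(.6155,-.065,.0014,80.2)
E
```

```text
time_s: 22.02
position: [0.6541, 0.2279, 0.0036]
tcp_rot: [0.001, 0.023, 1.0, 0.0]
contact_force: [0.2, 0.3, 0.7]
grip_width: 0.901
gripper_force: 0.0
time_s: 22.65
position: [0.6538, 0.2278, 0.0014]
tcp_rot: [0.001, 0.023, 1.0, 0.0]
contact_force: [-0.9, -0.7, 6.9]
grip_width: 0.648
gripper_force: 26.1
dp [0.0249, -0.2942, -0.0002] spin 7.2
```

```bash
python3 -m pendant '{"dp":[[0,-0.015,0],[0.003,-0.04,0],[0.006,-0.065,0],[0.009,-0.09,0],[0.012,-0.115,0],[0.015,-0.14,0],[0.018,-0.165,0],[0.021,-0.19,0],[0.023,-0.215,0],[0.025,-0.24,0],[0.025,-0.265,0],[0.025,-0.285,0],[0.025,-0.294,0],[0.025,-0.294,0]],"spin":[0,0,1,2,3,4,5,6,7,7.2,7.2,7.2,7.2,7.2],"claw":[0,0,0,0,0,0,0,0,0,0,0,0,0,0]}'
python3 - <<'E'
from h import *
d=np.array([.170,.9854]); s=np.array([.5842,-.2441]); p=s+.115*d; to(p[0],p[1],.0014,80.2)
E
```

```text
time_s: 24.4
position: [0.6157, -0.0662, 0.0014]
tcp_rot: [0.001, 0.086, 0.996, -0.0]
contact_force: [-1.5, -5.6, 7.4]
grip_width: 0.647
gripper_force: 26.6
dp [0.0007, -0.0657, -0.0] spin -0.1
```

```bash
python3 -m pendant '{"dp":[[0.0005,-0.012,0],[0.0005,-0.024,0],[0.0005,-0.036,0],[0.0005,-0.048,0],[0.0005,-0.06,0],[0.0005,-0.07,0],[0.0005,-0.073,0],[0.0005,-0.073,0]],"spin":[0,0,0,0,0,0,0,0],"claw":[0,0,0,0,0,0,0,0]}'
python3 -m pendant '{"dp":[[0,0,0],[0,0,0],[0,0,-0.03],[0,0,-0.06],[0,0.03,-0.06],[0,0.055,-0.06],[0,0.055,-0.06],[0,0.055,-0.06]],"spin":[0,0,0,0,0,0,0,0],"claw":[0.48,0.48,0.48,0.48,-1,-1,-1,-1]}'
python3 - <<'E'
from h import *
im=robot.capture("scene")[...,::-1].copy(); cv2.imwrite("pics/s7.png",im); m=robot.camera_model("scene")
wells(im,m,.013,.5,.7,-.4,-.0)
d=np.array([.170,.9854]); s=np.array([.5842,-.2441]); p=s+.1265*d; to(p[0],p[1],.005,80.2)
E
```

```text
time_s: 25.4
position: [0.6027, -0.1372, 0.0014]
tcp_rot: [0.001, 0.086, 0.996, -0.0]
contact_force: [0.5, -1.1, 8.5]
grip_width: 0.646
gripper_force: 26.7
time_s: 26.4
position: [0.6114, -0.083, 0.0601]
tcp_rot: [-0.0, 0.085, 0.996, 0.0]
contact_force: [0.0, 0.4, 0.4]
grip_width: -0.004
gripper_force: 0.0
dish [ 0.6038 -0.137 ] yaw -9.4
dp [-0.0006, -0.0367, 0.0551] spin -0.0
```

```bash
python3 -m pendant '{"dp":[[0,0,0.03],[0,0,0.055],[0,0,0.056],[0,-0.008,0.056],[0,-0.016,0.056],[0,-0.024,0.056],[0,-0.031,0.056],[0,-0.036,0.056],[0,-0.039,0.056],[0,-0.041,0.056],[0,-0.041,0.056]],"spin":[0,0,0,0,0,0,0,0,0,0,0],"claw":[-1,-1,-1,-1,-1,-1,-1,-1,-1,-1,-1]}'
```

```text
time_s: 27.82
position: [0.6053, -0.1211, 0.0051]
tcp_rot: [0.001, 0.086, 0.996, 0.001]
contact_force: [5.7, 19.5, 7.9]
grip_width: -0.002
gripper_force: 10.4
```

```bash
python3 -m pendant '{"dp":[[0,0.01,0],[0,0.025,-0.01],[0,0.04,-0.06],[0,0.06,-0.12],[0.02,0.1,-0.15],[0.02,0.15,-0.15],[0.02,0.19,-0.15],[0.02,0.2,-0.15],[0.02,0.2,-0.15]],"spin":[0,0,0,0,0,0,0,0,0],"claw":[-1,-1,-1,-1,-1,-1,-1,-1,-1]}'
python3 - <<'E'
from h import *
im=robot.capture("top")[...,::-1].copy(); m=robot.camera_model("top"); s=robot.capture("scene")[...,::-1].copy(); ms=robot.camera_model("scene")
for i,mm in((im,m),(s,ms)):
    wells(i,mm,.013,.5,.7,-.186,-.05); wells(i,mm,.013,.5,.7,-.4,-.186); wells(i,mm,.026,.5,.61,.15,.3)
a=cv2.resize(im[150:340,150:470],(640,380),interpolation=2); b=cv2.resize(s[230:310,210:310],(275,220),interpolation=2); c=cv2.resize(s[240:360,395:505],(202,220),interpolation=2)
o=np.zeros((600,640,3),np.uint8); o[:380]=a;o[380:,:275]=b;o[380:,300:502]=c; cv2.imwrite("pics/fin.png",o)
E
```

```text
time_s: 28.95
position: [0.6187, 0.0778, 0.1545]
tcp_rot: [-0.0, 0.085, 0.996, -0.0]
contact_force: [-0.2, -0.1, -0.3]
grip_width: -0.001
gripper_force: 0.0
dish [ 0.5982 -0.1596] yaw -10.0
dish [ 0.588  -0.2148] yaw -10.3
[]
[[0.6156, -0.1487], [0.61, -0.1739], [0.5906, -0.1443]]
[]
dish [0.5613 0.2318] yaw -2.6
```

View pics/fin.png

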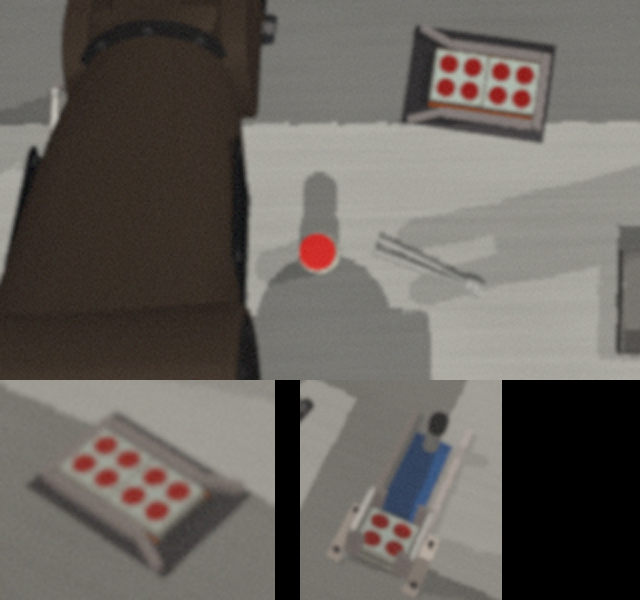

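The picture shows the two dishes end to end in the lane, at (460,77) and (510,85), with centres 56.1 mm apart and dish1 at the stop. The shuttle is back and two dishes sit low in the magazine at (388,535).

```bash
python3 -c "
from rig import robot
print(robot.hand_in())"
```

```text
the job is handed in; nothing more can be done
None
```

I dealt both dishes and slid them into the big orange lane: they are touching, their centres measure 56.1 mm apart, and the first is against the end stop. The shuttle is fully back, the other two dishes have dropped in the magazine, and the job was handed in at about 29 s; no verdict came back.

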